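Lock the sliding till of the tool crate for carrying

ROBOT

A 7-joint arm with a two-finger parallel gripper is mounted at the origin on a cart in front of the work surface, level with it; the furniture and walls round the work are solid. World frame = base frame: x ahead of the robot, y to its left, z up, the work surface at z = 0. Lengths are in m, angles in rad, forces in N, time in s.
With the tool pointing down it reaches from about 0.4 to 0.9 m from the base axis. Payload 5.6 kg.
Tool frame: the origin (TCP) lies at the very end of the fingers, on their centre line; the grasp point (between the pads) lies 19 mm behind it; z points along the fingers, y is the line along which they close (so a half turn about z gives the same grasp; the last joint's range is limited). The gripper opens to 92 mm and grips with 3 to 60 N. Pads are 20 mm wide; open, the fingers measure 128 mm over their backs; the gripper's body (75 mm by 189 mm) begins 69 mm behind the grasp point.
Start: joints at [-1.334, 0.468, -0.012, 1.603, 0.006, 1.071, -0.056], TCP at [0.18, 0.625, 0.215] pointing down, gripper open.
Joint ranges: [-2.53, 2.53], [-0.31, 2.02], [-1.57, 1.55], [0.28, 2.44], [-1.29, 4.43], [0.15, 1.84], [-2.92, 2.92]. Speed limits (rad/s): [2.57, 2.57, 3.14, 3.14, 3.14, 3.14, 3.14].

INTERFACE

Orientations are given as a rotation vector (axis times angle).
In Python, from bench import sense, grab_frame, finish_job gives the robot as it stands.
- The arm moves only by the tool servo_tool, never from a script. Its argument "plan" is one flat list of numbers, 5 for each row, row after row: the finger opening in m, from 0 to 0.0919, then the shift along the tool's x, y, z in m, then the turn about the tool's z in degrees. A call has 1 to 8 rows; each row is the pose to reach, as a shift and turn from the pose commanded when the call began, along the tool's axes at that moment; what a row does not reach only later rows make up. A row lasts 1/12 s, in which the tool goes at most 41.7 mm and 7.16 degrees, less where a joint would pass 70% of its speed; a pose out of reach is approached as far as the arm can. A call with a gripper value outside its range is refused whole. The fingers move at their own pace and stop on an object; "grip_force" is the grip in N (left out, the last holds). Time passes only in rows, so rows that repeat a pose let the fingers close. It gives the time, the measured TCP pose, the force, the opening and the grip force at its end, in the units of the state.
- sense(): the state, without advancing time (a new reading comes with each control period).
- grab_frame(name): name is "side" or "top"; returns a dict with "pixels" (480x640x3 uint8, red, green, blue), "fx", "fy", "cx", "cy" (pixels), "pose" (4x4, takes a point from camera to world coordinates). Camera axes: x right, y down, z forward; pixel columns grow to the right and rows downward; lengths in m; the calibration is good to about 2 mm. A picture is of the moment at which its call begins. There is no depth.
- finish_job(): hands the job in; it is judged then, once.
The state is a dict: "time_s": time; "q": joint angles; "dq": joint speeds; "tau": joint torques, N m; "tcp_pos": TCP position; "eef_rot": TCP orientation; "wrist_force": force on the tool from outside, world axes, zero at the start; "moment": the same for the moment, N m; "gripper_width": opening from 0.0 (shut) to 1.0 (fully open); "grip_force": force on a finger pad.
Only numpy, scipy, OpenCV 4.12 (cv2) and the standard library are available. Lean on these libraries where they do the work, as an engineer would, in place of code of your own. Each camera call takes 0.05 s, during which the arm holds its last target. There are 200 camera calls.

TASK

Get the open tool crate ready to carry: with a fingertip, push the till (the small wooden tray) along its two runners towards the end that has the steel turn-button, until the whole till drops level into the notches there. Then push the turn-button round by its knob until its bar is fully across the till's rim, and take the hand away. Push only: do not take the till's walls or the knob between the fingers, do not lift the till or anything in it, and leave the tools round the crate alone.

Things in the scene. Friction and masses are not known exactly. Their poses are not given: they have to be found in the camera images.
- tool_crate: Open plywood tool crate, firm on the bench: 400 mm long (its y), 200 mm wide (its x), 120 mm high, walls 12 mm. Origin: centre of its underside; z up. The turn-button's end is its +y end, on the robot's left. Along each long wall inside runs a wooden runner 16 mm wide, top 70 mm above the bench. A hammer and a cold chisel lie on its floor, below 40 mm.
- till: Loose wooden tray: 110 mm along the slide (its y), 170 mm wide (its x), 56.5 mm high, 0.6 to 0.9 kg with contents. Origin: centre of its underside. It starts on the runners, underside at 70 mm, rim 6.5 mm above the crate's edge, centre at crate y -85 to -15 mm, 3 mm side play, 45 mm or more free behind it to the crate's -y wall. About 3 to 7 N slide it; push near the middle of its width.
- till_seat (a point): Where the centre of the till's underside ends, 61 mm above the bench, crate y +118 (+-3) mm. Here each runner has a square notch 9 mm deep and 116 mm long, crate y +60 to +176. The leading end of the till dips first; it then slides on to the notches' far ends, where it stops, and the trailing end drops too. Seated, its rim is 2.5 mm below the crate's edge.
- till_rear (a point): Point on the middle of the outside of the till's trailing (-y) wall, 35 mm above its underside: the place to push.
- turn_button (a joint): Steel turn-button on top of the +y end wall: flat bar 16 x 6 mm, turning on an upright pivot. 0 = bar along the wall, pointing to the crate's -x (starts at -0.25 to 0.05 rad); grows anticlockwise seen from above; 1.57 (stop) = bar points to -y and reaches about 35 mm over the seated till. Stays where left; about 0.7 N at the knob turns it. An unseated till is in its way.
- button_pivot (a point): Pivot of the turn-button: middle of the crate's +y end wall, on its top edge, 120 mm above the bench. The bar reaches 56 mm to one side of it and 12 mm to the other; screw head 9 mm high.
- button_peg (a point): Middle of the turn-button's knob, an upright round steel peg 14 mm across, 46 mm from the pivot; it stands from 126.5 to 147.5 mm above the bench.
- nut_m20: Hex nut, 35 mm across, 16 mm high, lying loose in the till; origin at its underside.
- nut_m16: Hex nut, 28 mm across, 13 mm high, lying loose in the till; origin at its underside.
- bolt_m16: Hex bolt, 81 mm long, 26 mm high, lying loose in the till; origin at its underside.
- screwdriver: Screwdriver 213 mm long lying on the bench on the robot's side of the crate; leave it alone.
- pliers: Pliers 190 mm long lying on the bench on the robot's side of the crate; leave them alone.
- tape_measure: Tape measure 82 mm long, 62 mm high, standing on the bench beyond the crate's -y end; leave it alone.

How it is judged:
On the way, in this order (a step that is already met when the one before it is completed fails the run):
1. the till has dropped level into the notches at both ends (z of till in the frame of tool_crate between 0.057 and 0.064 m and angle between the z axis of till and the z axis of tool_crate, either way round below 0.03 rad and y of till in the frame of tool_crate between 0.11 and 0.126 m), for 0.2 s.
2. the turn-button is turned across the till's rim (all of step 1 and value of joint turn_button above 1.3 rad), for 0.2 s.
At the end, for the whole second after the job is handed in: The till lies level (within 0.03 rad) in the notches, its underside 57 to 64 mm above the bench and its centre 110 to 126 mm from the crate's middle, at rest; the turn-button stands at 1.3 rad or more; nuts and bolt are still in the till (all of step 2 and x of nut_m20 in the frame of till between -0.085 and 0.085 m and y of nut_m20 in the frame of till between -0.055 and 0.055 m and z of each of nut_m20, nut_m16, bolt_m16 in the frame of till below 0.045 m and x of nut_m16 in the frame of till between -0.085 and 0.085 m and y of nut_m16 in the frame of till between -0.055 and 0.055 m and x of bolt_m16 in the frame of till between -0.085 and 0.085 m and y of bolt_m16 in the frame of till between -0.055 and 0.055 m and linear speed of till below 0.02 m/s); the robot touches nothing.
It fails at once if the fingers straddle a wall of the till, or the knob, as for a pinch ((y of the grasp point in the frame of till between -0.056 and -0.047 m and x of the grasp point in the frame of till between -0.085 and 0.085 m and z of the grasp point in the frame of till below 0.068 m) or (y of the grasp point in the frame of till between 0.047 and 0.056 m and x of the grasp point in the frame of till between -0.085 and 0.085 m and z of the grasp point in the frame of till below 0.068 m) or (x of the grasp point in the frame of till between -0.086 and -0.077 m and y of the grasp point in the frame of till between -0.055 and 0.055 m and z of the grasp point in the frame of till below 0.068 m) or (x of the grasp point in the frame of till between 0.077 and 0.086 m and y of the grasp point in the frame of till between -0.055 and 0.055 m and z of the grasp point in the frame of till below 0.068 m) or (horizontal distance between the grasp point and button_peg below 0.006 m and z of the grasp point in the frame of button_peg below 0.018 m)).
It fails at once if the till is lifted off its runners (12 mm or more above riding height) or tipped (z of till in the frame of tool_crate above 0.082 m or angle between the z axis of till and the z axis of tool_crate, either way round above 0.35 rad).
It fails at once if a nut or the bolt is lifted out of the till (z of any of nut_m20, nut_m16, bolt_m16 in the frame of till above 0.05 m).
It fails at once if a tool beside the crate is moved by more than 20 mm (distance of any of screwdriver, pliers, tape_measure from where it was at the start of the episode above 0.02 m).
It also fails if it takes over 51 s, if anything falls off the work surface, if the arm or the gripper's body presses on something with over 40 N, if the wrist force passes 120 N, or if a joint passes its speed limit or range.

## Working session

There is one attempt and no reset: what is moved stays moved. The work goes in short steps, Python scripts to look and compute and a tool call to move; the robot and the scene stay as the last step left them, time stands still between calls to the robot, and variables do not carry over. Pictures are saved under pics/ and viewed, at most 10 in all, crops included, and the job is handed in when it is done.

Besides the shell and the picture viewer there is one more tool, called after "Emit:" as a command line: name --argument value ..., lists and objects as JSON in quotes. servo_tool: Moves the arm, as the interface text tells. Its arguments: {"type":"object","properties":{"plan":{"type":"array","items":{"type":"number"}},"grip_force":{"type":"number"}},"required":["plan"]}

```bash
mkdir -p pics
cat > h.py <<'E'
import numpy as np,cv2
from bench import sense,grab_frame
def ray(f,u,v):
    P=np.array(f["pose"]);d=P[:3,:3]@np.array([(u-f["cx"])/f["fx"],(v-f["cy"])/f["fy"],1]);return P[:3,3],d
def atz(f,u,v,z):
    o,d=ray(f,u,v);return o+d*(z-o[2])/d[2]
def proj(f,p):
    P=np.array(f["pose"]);c=P[:3,:3].T@(np.array(p)-P[:3,3]);return f["fx"]*c[0]/c[2]+f["cx"],f["fy"]*c[1]/c[2]+f["cy"]
def tri(f,a,g,b):
    o,d=ray(f,*a);p,e=ray(g,*b);A=np.c_[d,-e];s=np.linalg.lstsq(A,p-o,rcond=None)[0]
    x,y=o+d*s[0],p+e*s[1];return (x+y)/2,np.linalg.norm(x-y)
def save(f,n): cv2.imwrite("pics/"+n+".png",f["pixels"][:,:,::-1])
E
python3 - <<'E'
from h import *
import pickle
F={}
for n in("top","side"):
    F[n]=grab_frame(n);save(F[n],n+"0");print(n,np.round(F[n]["pose"],3).tolist(),F[n]["fx"],F[n]["cx"],F[n]["cy"])
pickle.dump(F,open("f0.pkl","wb"))
s=sense();print(s["tcp_pos"],s["eef_rot"],s["wrist_force"],s["time_s"])
E
```

```text
top [[0.001, -0.995, 0.098, 0.421], [-1.0, -0.002, -0.003, 0.022], [0.003, -0.098, -0.995, 0.952], [0.0, 0.0, 0.0, 1.0]] 443.6849081571926 312.303378837899 238.03438583861313
side [[-0.939, -0.205, 0.276, 0.293], [-0.344, 0.566, -0.75, 0.622], [-0.002, -0.799, -0.602, 0.632], [0.0, 0.0, 0.0, 1.0]] 433.46698525037476 317.6776625472507 235.4801653062612
[0.1794351  0.62417494 0.21371993] [-4.38187931e-01 -3.11076910e+00  2.56957649e-03] [ 0.13387602 -0.79040314  0.13285963] 0.1
```

View pics/top0.png

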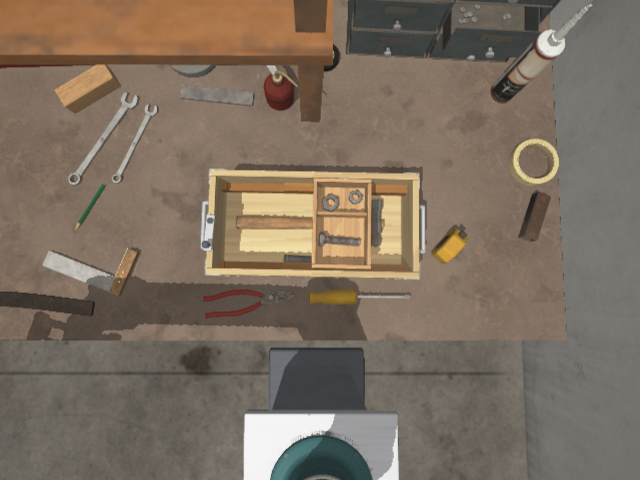

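View pics/side0.png

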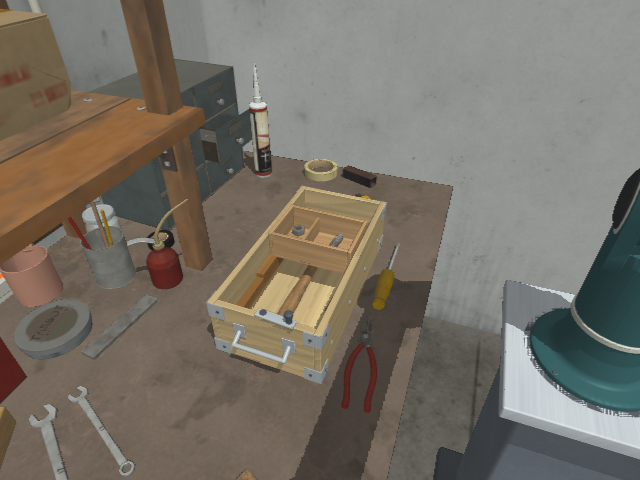

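The top view shows the crate at about (205–421, 170–278), the till at (313–371, 180–268), and the knob near (208, 245). The side view shows the pivot near (262, 313) and the knob near (288, 317). I'll enlarge both.

Run:
```python
from h import *
import pickle
F=pickle.load(open("f0.pkl","rb"))
for n,(a,b,c,d) in {"top":(195,160,435,290),"side":(200,180,400,330)}.items():
    k=800/(c-a) if n=="top" else 4
    im=cv2.resize(F[n]["pixels"][b:d,a:c,::-1],None,fx=k,fy=k,interpolation=cv2.INTER_CUBIC);cv2.imwrite(f"pics/{n}c.png",im);print(n,k,im.shape)
```

```text
top 3.3333333333333335 (433, 800, 3)
side 4 (600, 800, 3)
```

View pics/topc.png

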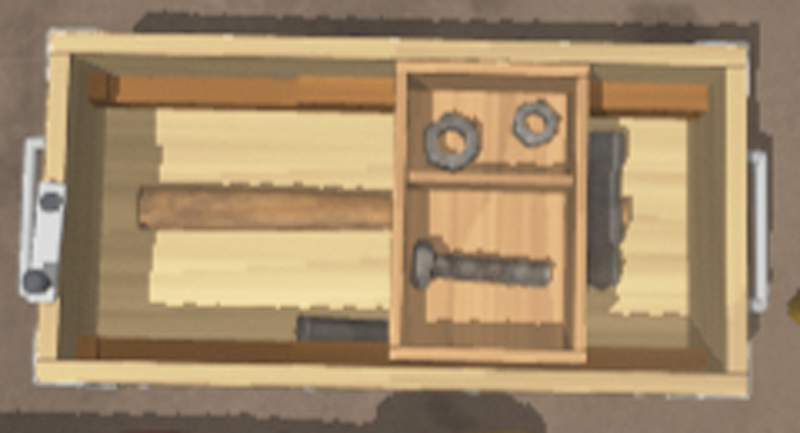

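View pics/sidec.png

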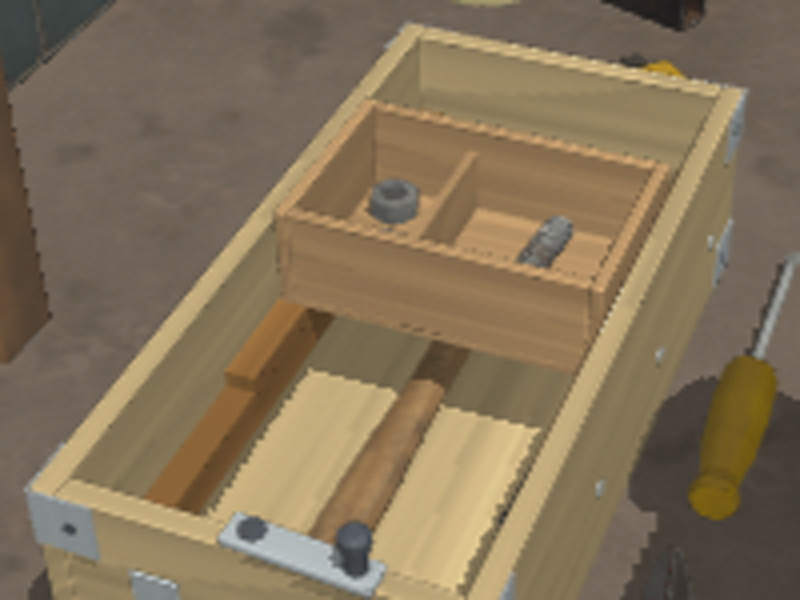

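The crops show, in crop pixels:
- **Crate corners (top):** (50,32), (747,42), (747,396), (35,383)
- **Till rim (top):** (398,62), (590,66), (585,361), (390,358)
- **Pivot:** (50,201) top, (252,527) side
- **Knob top:** (36,278) top, (354,534) side

Run:
```python
from h import *
import pickle
F=pickle.load(open("f0.pkl","rb"))
T=lambda p:(195-.5+(p[0]+.5)/3.3333+0,160-.5+(p[1]+.5)/3.3333); S=lambda p:(200-.5+(p[0]+.5)/4,180-.5+(p[1]+.5)/4)
t,s=F["top"],F["side"]
for n,a,b in [("TL",(50,32),(30,490)),("TR",(747,42),(410,25)),("BR",(747,396),(745,90)),("tillTL",(398,62),(280,213)),("tillTR",(590,66),(372,102)),("tillBR",(585,361),(667,168)),("tillBL",(390,358),(603,288)),("piv",(50,201),(252,524)),("knob",(36,278),(354,532))]:
    p,e=tri(t,T(a),s,S(b));print(n,np.round(p,4),round(e,4))
C=np.array([atz(t,*T(p),.12)[:2] for p in[(50,32),(747,42),(747,396),(35,383)]]);print("crate",C.round(4).tolist(),C.mean(0))
R=np.array([atz(t,*T(p),.1265)[:2] for p in[(398,62),(590,66),(585,361),(390,358)]]);print("till",R.round(4).tolist(),R.mean(0))
print(atz(t,*T((50,201)),.129),atz(t,*T((36,278)),.1475))
```

```text
TL [0.6346 0.2157 0.1199] 0.0002
TR [ 0.6289 -0.1848  0.1183] 0.0025
BR [ 0.428  -0.1793  0.1204] 0.0013
tillTL [0.6159 0.0162 0.1259] 0.0006
tillTR [ 0.6137 -0.0934  0.1241] 0.0016
tillBR [ 0.4475 -0.0882  0.1239] 0.0017
tillBL [0.4489 0.0208 0.1284] 0.0018
piv [0.5355 0.2109 0.1312] 0.0004
knob [0.4907 0.2139 0.1463] 0.0003
crate [[0.6347, 0.2158], [0.6297, -0.184], [0.4274, -0.1795], [0.4341, 0.2193]] [0.53143788 0.01788184]
till [[0.616, 0.0163], [0.6139, -0.0928], [0.4466, -0.0881], [0.4481, 0.0206]] [ 0.53116982 -0.03601512]
[0.53565454 0.2113363  0.129     ] [0.49070342 0.2136891  0.1475    ]
```

Emit:
servo_tool --plan '[0,-0.04,-0.018,0,-2,0,-0.08,-0.035,0,-4,0,-0.12,-0.053,0,-6,0,-0.16,-0.07,0,-8,0,-0.2,-0.088,0,-10,0,-0.24,-0.105,0,-12,0,-0.28,-0.123,0,-14,0,-0.31,-0.136,0,-15]' --grip_force 20

```text
time_s: 0.77
tcp_pos: [0.437, 0.4099, 0.2144]
eef_rot: [-0.026, -3.141, 0.001]
wrist_force: [1.6, 0.7, -0.1]
gripper_width: 0.441
grip_force: 0.0
```

```bash
cat >> h.py <<'E'
from scipy.spatial.transform import Rotation as Ro
def go(*pts):
    s=sense();R=Ro.from_rotvec(s["eef_rot"]).as_matrix()
    print("t",s["time_s"],"tcp",np.round(s["tcp_pos"],4),"ty",R[:2,1].round(3),"tz",R[:,2].round(3),"w",round(s["gripper_width"],2),"F",np.round(s["wrist_force"],1))
    for p in pts: print(p,"->",np.round(R.T@(np.array(p)-s["tcp_pos"]),4))
E
python3 -c "
from h import *
go((.53,.10,.21),(.527,-.145,.21),(.527,-.145,.105))"
```

```text
t 0.7667 tcp [0.437  0.4099 0.2144] ty [0.016 1.   ] tz [-0. -0. -1.] w 0.44 F [ 1.6  0.7 -0.1]
(0.53, 0.1, 0.21) -> [-0.0981 -0.3084  0.0044]
(0.527, -0.145, 0.21) -> [-0.0991 -0.5534  0.0045]
(0.527, -0.145, 0.105) -> [-0.0991 -0.5533  0.1095]
```

Emit:
servo_tool --plan '[0,-0.012,-0.038,0,0,0,-0.024,-0.076,0,0,0,-0.036,-0.114,0,0,0,-0.048,-0.152,0,0,0,-0.06,-0.19,0,0,0,-0.072,-0.228,0,0,0,-0.085,-0.266,0,0,0,-0.098,-0.304,0,0]'

```text
time_s: 1.43
tcp_pos: [0.5284, 0.104, 0.2145]
eef_rot: [-0.028, -3.141, -0.0]
wrist_force: [0.7, 0.3, 0.2]
gripper_width: 0.011
grip_force: 0.0
```

Emit:
servo_tool --plan '[0,0,-0.038,0,0,0,0,-0.076,0,0,0,0,-0.114,0,0,0,0,-0.152,0,0,0,0,-0.19,0,0,0,0,-0.22,0,0,0,0,-0.238,0,0,0,0,-0.238,0,0]'

```text
time_s: 2.1
tcp_pos: [0.5231, -0.1372, 0.2145]
eef_rot: [-0.04, -3.141, 0.003]
wrist_force: [-0.5, -1.0, 0.2]
gripper_width: 0.007
grip_force: 0.0
```

```bash
python3 -c "
from h import *
go((.529,-.134,.105))
f=grab_frame('top');save(f,'top1')"
```

```text
t 2.1 tcp [ 0.5231 -0.1372  0.2145] ty [0.025 1.   ] tz [-0.    -0.002 -1.   ] w 0.01 F [-0.5 -1.   0.2]
(0.529, -0.134, 0.105) -> [-0.0058  0.0036  0.1095]
```

View pics/top1.png

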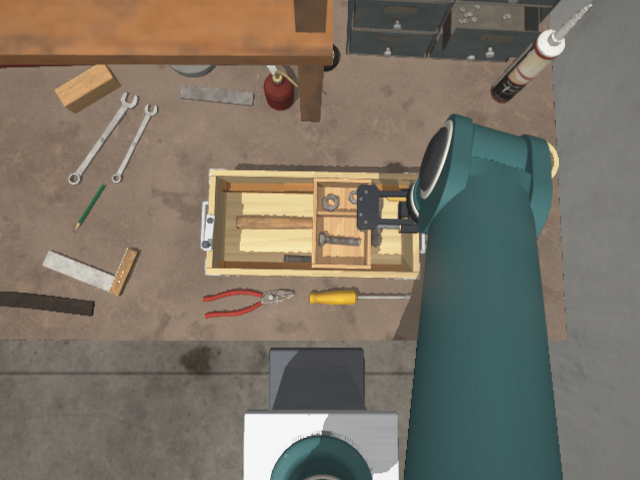

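The arm's gripper is over the gap behind the till at (360–420, 185–230), with its body along y, as intended. I'll lower it into the gap.

Emit:
servo_tool --plan '[0,-0.005,0,0.025,0,0,-0.005,0,0.055,0,0,-0.005,0,0.085,0,0,-0.005,0,0.105,0,0,-0.005,0,0.109,0,0,-0.005,0,0.109,0]'

```text
time_s: 2.65
tcp_pos: [0.5282, -0.1303, 0.1043]
eef_rot: [-0.025, -3.138, -0.002]
wrist_force: [-0.1, -0.4, 0.5]
gripper_width: 0.007
grip_force: 0.0
```

Emit:
servo_tool --plan '[0,0,0.01,0,0,0,0,0.02,0,0,0,0,0.028,0,0,0,0,0.036,0,0,0,0,0.044,0,0,0,0,0.052,0,0,0,0,0.06,0,0,0,0,0.068,0,0]'

```text
time_s: 3.32
tcp_pos: [0.5314, -0.0649, 0.107]
eef_rot: [0.03, 3.138, -0.003]
wrist_force: [-0.2, -5.8, 4.0]
gripper_width: 0.002
grip_force: 3.1
```

```bash
python3 -c "
from h import *
go((.531,.065,.105))"
```

```text
t 3.3167 tcp [ 0.5314 -0.0649  0.107 ] ty [0.019 1.   ] tz [ 0.003 -0.002 -1.   ] w 0.0 F [-0.2 -5.8  4. ]
(0.531, 0.065, 0.105) -> [0.0029 0.1299 0.0018]
```

Emit:
servo_tool --plan '[0,0,0.009,0,0,0,0,0.018,0,0,0,0,0.027,0,0,0,0,0.036,0,0,0,0,0.045,0,0,0,0,0.054,0,0,0,0,0.063,0,0,0,0,0.072,0,0]'

```text
time_s: 3.98
tcp_pos: [0.5324, 0.0074, 0.1068]
eef_rot: [0.03, 3.139, -0.002]
wrist_force: [0.4, -6.6, 4.9]
gripper_width: 0.007
grip_force: 3.7
```

Emit:
servo_tool --plan '[0,0,0.006,0,0,0,0,0.012,0,0,0,0,0.018,0,0,0,0,0.023,0,0,0,0,0.028,0,0,0,0,0.033,0,0,0,0,0.036,0,0,0,0,0.036,0,0]'

```text
time_s: 4.65
tcp_pos: [0.5322, 0.0451, 0.1055]
eef_rot: [-0.027, -3.141, -0.001]
wrist_force: [0.1, 0.0, -0.5]
gripper_width: 0.005
grip_force: 0.1
```

```bash
python3 -c "
from h import *
go((.531,.065,.105))"
```

```text
t 4.65 tcp [0.5322 0.0451 0.1055] ty [0.017 1.   ] tz [-0.     0.001 -1.   ] w 0.01 F [ 0.1  0.  -0.5]
(0.531, 0.065, 0.105) -> [0.0015 0.0199 0.0005]
```

Emit:
servo_tool --plan '[0,0,0.004,0,0,0,0,0.008,0,0,0,0,0.012,0,0,0,0,0.015,0,0,0,0,0.018,0,0,0,0,0.018,0,0]'

```text
time_s: 5.15
tcp_pos: [0.5326, 0.0629, 0.1056]
eef_rot: [-0.027, -3.141, -0.001]
wrist_force: [0.6, -1.1, 0.2]
gripper_width: 0.003
grip_force: 0.3
```

```bash
python3 -c "
from h import *
go((.531,.065,.105))
for n in('side','top'):
  f=grab_frame(n);save(f,n+'2')
f=cv2.imread('pics/side2.png')[170:330,190:403];cv2.imwrite('pics/side2c.png',cv2.resize(f,None,fx=3.7,fy=3.7,interpolation=2))"
```

```text
t 5.15 tcp [0.5326 0.0629 0.1056] ty [0.017 1.   ] tz [-0.     0.001 -1.   ] w 0.0 F [ 0.6 -1.1  0.2]
(0.531, 0.065, 0.105) -> [0.0016 0.002  0.0006]
```

View pics/side2c.png

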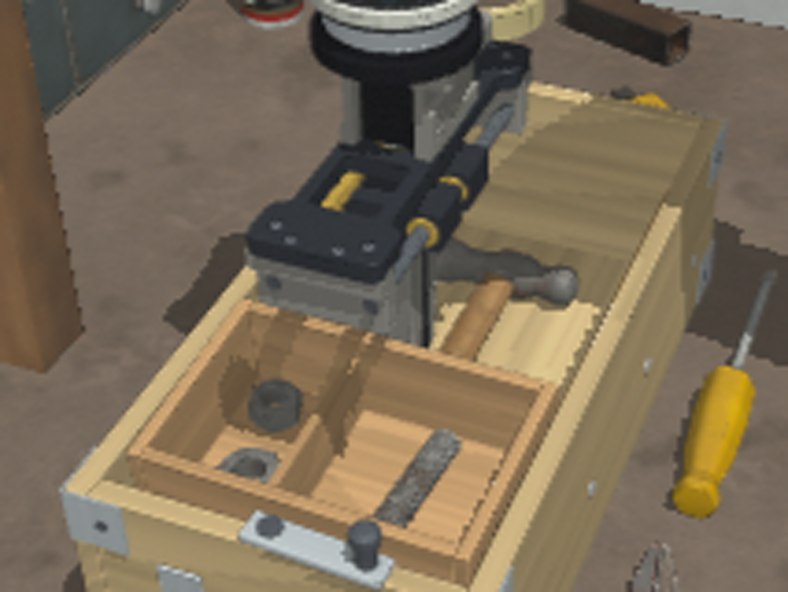

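The side crop shows the till at the button end. Its rim corners are at crop (245,303), (555,383), (135,455) and (460,555), and the finger is at the rear wall. I'll check whether it is level by seeing where these fall at z = 0.1175.

```bash
cat >> h.py <<'E'
def crate(p): 
    d=np.array(p[:2])-[.5315,.018];a=-.016;c,s=np.cos(a),np.sin(a);return np.round([c*d[0]+s*d[1],-s*d[0]+c*d[1]],4)
E
python3 - <<'E'
from h import *
import pickle
s=pickle.load(open("f0.pkl","rb"))["side"]
for n,p in dict(RL=(245,303),RR=(555,383),FL=(135,455),FR=(460,555)).items():
    u,v=189.5+(p[0]+.5)/3.7,169.5+(p[1]+.5)/3.7
    print(n,[crate(atz(s,u,v,z)).tolist() for z in(.1175,.1265)])
E
```

```text
RL [[0.0879, 0.0518], [0.082, 0.0614]]
RR [[-0.0786, 0.053], [-0.0816, 0.0626]]
FL [[0.0837, 0.1671], [0.0779, 0.1747]]
FR [[-0.0759, 0.1702], [-0.0789, 0.1778]]
```

The rear rim is still high (about 0.1265) with the front down, so the till needs a few more mm.

Emit:
servo_tool --plan '[0,0,0.0015,0,0,0,0,0.003,0,0,0,0,0.0045,0,0,0,0,0.006,0,0,0,0,0.006,0,0]'

```text
time_s: 5.67
tcp_pos: [0.5327, 0.0681, 0.1055]
eef_rot: [-0.028, -3.141, -0.0]
wrist_force: [0.4, -1.8, -0.9]
gripper_width: 0.002
grip_force: 1.3
```

```bash
python3 -c "
from h import *
go()"
```

```text
t 5.6667 tcp [0.5327 0.0681 0.1055] ty [0.018 1.   ] tz [-0.  0. -1.] w 0.0 F [ 0.4 -1.8 -0.9]
```

Emit:
servo_tool --plan '[0,0,0.001,0,0,0,0,0.002,0,0,0,0,0.003,0,0,0,0,0.003,0,0]'

```text
time_s: 6.0
tcp_pos: [0.5331, 0.0707, 0.1056]
eef_rot: [0.028, 3.141, -0.0]
wrist_force: [1.5, -4.0, -0.4]
gripper_width: 0.0
grip_force: 1.8
```

Emit:
servo_tool --plan '[0,0,-0.006,0,0,0,0,-0.015,0,0,0,0,-0.025,0,0,0,0,-0.025,0,0]'

```text
time_s: 6.33
tcp_pos: [0.5323, 0.0435, 0.1058]
eef_rot: [0.033, 3.141, -0.001]
wrist_force: [0.1, -0.4, -0.8]
gripper_width: 0.005
grip_force: 0.0
```

```bash
python3 -c "
from h import *
f=grab_frame('side');save(f,'side3')
f=cv2.imread('pics/side3.png')[170:330,190:403];cv2.imwrite('pics/side3c.png',cv2.resize(f,None,fx=3.7,fy=3.7,interpolation=2))"
```

```text
(no output)
```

View pics/side3c.png

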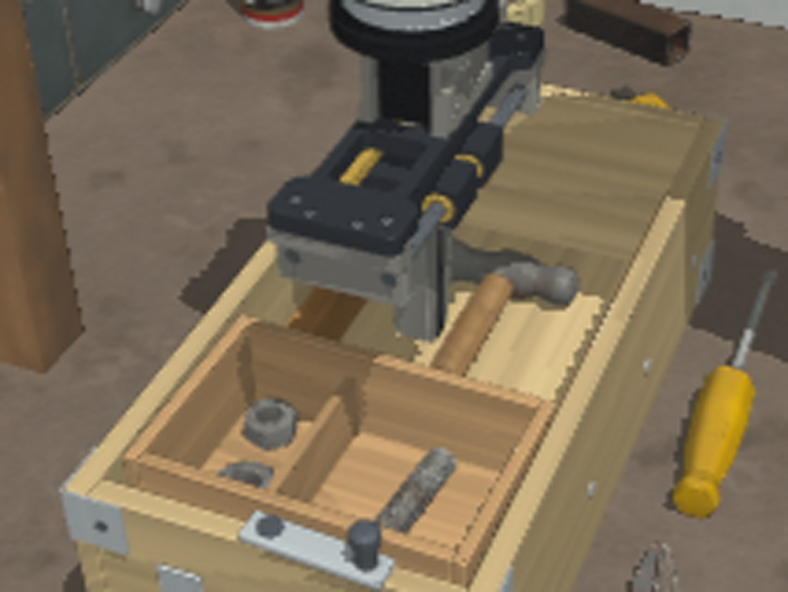

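The rear rim now appears lower, at crop (243,320) and (553,404); the front is at (130,460) and (462,562). I'll check it the same way.

Run:
```python
from h import *
import pickle
s=pickle.load(open("f0.pkl","rb"))["side"]
for n,p in dict(RL=(243,320),RR=(553,404),FL=(130,460),FR=(462,562)).items():
    u,v=189.5+(p[0]+.5)/3.7,169.5+(p[1]+.5)/3.7
    print(n,[crate(atz(s,u,v,z)).tolist() for z in(.1175,.1265)])
go((.5323,.0435,.215),(.44,.17,.215),(.44,.245,.215))
print(crate((.4907,.2137)),crate((.5356,.2112)))
```

```text
RL [[0.0825, 0.0642], [0.0767, 0.0735]]
RR [[-0.0825, 0.0673], [-0.0854, 0.0766]]
FL [[0.0842, 0.1707], [0.0784, 0.1782]]
FR [[-0.0781, 0.1736], [-0.0811, 0.181]]
t 6.3833 tcp [0.5324 0.0446 0.1058] ty [0.02 1.  ] tz [ 0.  0. -1.] w 0.01 F [-0.5 -0.2 -0. ]
(0.5323, 0.0435, 0.215) -> [ 0.     -0.0011 -0.1092]
(0.44, 0.17, 0.215) -> [ 0.0949  0.1235 -0.1092]
(0.44, 0.245, 0.215) -> [ 0.0964  0.1985 -0.1092]
[-0.0439  0.195 ] [0.001  0.1932]
```

The till is level: the rear rim is at crate y 0.066 and the front at 0.172, both fitting z = 0.1175, which puts the centre at about 0.119. Next I'll lift the hand and go to the +y side of the knob.

Emit:
servo_tool --plan '[0,0,0,-0.035,0,0,0,0,-0.07,0,0,0.005,0.02,-0.095,0,0,0.014,0.058,-0.095,0,0,0.023,0.096,-0.095,0,0,0.032,0.134,-0.095,0,0,0.04,0.172,-0.095,0,0,0.048,0.206,-0.095,0]'

```text
time_s: 7.05
tcp_pos: [0.487, 0.2557, 0.201]
eef_rot: [0.026, 3.141, 0.002]
wrist_force: [0.6, 0.6, -0.1]
gripper_width: 0.007
grip_force: 0.0
```

Run:
```python
from h import *
W=lambda x,y,z:(.5315+x*.99987+.016*y,.018-.016*x+y,z)
go(*[W(*p) for p in [(-.047,.235,.2),(-.047,.235,.135),(-.047,.202,.135),(-.0475,.1845,.135),(-.0344,.172,.135),(-.018,.152,.135)]])
```

```text
t 7.05 tcp [0.487  0.2557 0.201 ] ty [0.017 1.   ] tz [ 0.     0.002 -1.   ] w 0.01 F [ 0.6  0.6 -0.1]
(0.48826611, 0.253752, 0.2) -> [-0.0013 -0.0019  0.001 ]
(0.48826611, 0.253752, 0.135) -> [-0.0013 -0.002   0.066 ]
(0.48773811, 0.220752, 0.135) -> [-0.0013 -0.035   0.0659]
(0.486958175, 0.20326, 0.135) -> [-0.0008 -0.0525  0.0659]
(0.49985647199999994, 0.19055039999999998, 0.135) -> [-0.0139 -0.065   0.0659]
(0.5159343399999999, 0.170288, 0.135) -> [-0.0303 -0.085   0.0659]
```

Emit:
servo_tool --plan '[0,-0.001,-0.001,0.03,0,0,-0.001,-0.001,0.055,0,0,-0.001,-0.001,0.065,0,0,-0.001,-0.001,0.065,0]'

```text
time_s: 7.38
tcp_pos: [0.4872, 0.251, 0.1332]
eef_rot: [-0.028, -3.137, 0.004]
wrist_force: [0.3, 0.1, -0.1]
gripper_width: 0.005
grip_force: 0.0
```

Emit:
servo_tool --plan '[0,0,-0.009,0,0,0,0,-0.016,0,0,0,0,-0.023,0,0,0,0,-0.03,0,0,0,0,-0.037,0,0,0,0,-0.044,0,0,0,0,-0.051,0,0,0,0,-0.051,0,0]'

```text
time_s: 8.05
tcp_pos: [0.4882, 0.1987, 0.1358]
eef_rot: [-0.032, -3.141, 0.001]
wrist_force: [0.6, -0.4, 0.5]
gripper_width: 0.007
grip_force: 0.0
```

Run:
```python
from h import *
W=lambda x,y,z:(.5315+x*.99987+.016*y,.018-.016*x+y,z)
go(*[W(*p) for p in [(-.0344,.172,.135),(-.018,.152,.135)]])
f=grab_frame('side');save(f,'side4')
f=cv2.imread('pics/side4.png')[170:330,190:403];cv2.imwrite('pics/side4c.png',cv2.resize(f,None,fx=3.7,fy=3.7,interpolation=2))
```

```text
t 8.05 tcp [0.4882 0.1987 0.1358] ty [0.02 1.  ] tz [-0.    -0.001 -1.   ] w 0.01 F [ 0.6 -0.4  0.5]
(0.49985647199999994, 0.19055039999999998, 0.135) -> [-0.0118 -0.0079  0.0008]
(0.5159343399999999, 0.170288, 0.135) -> [-0.0283 -0.0279  0.0008]
```

View pics/side4c.png

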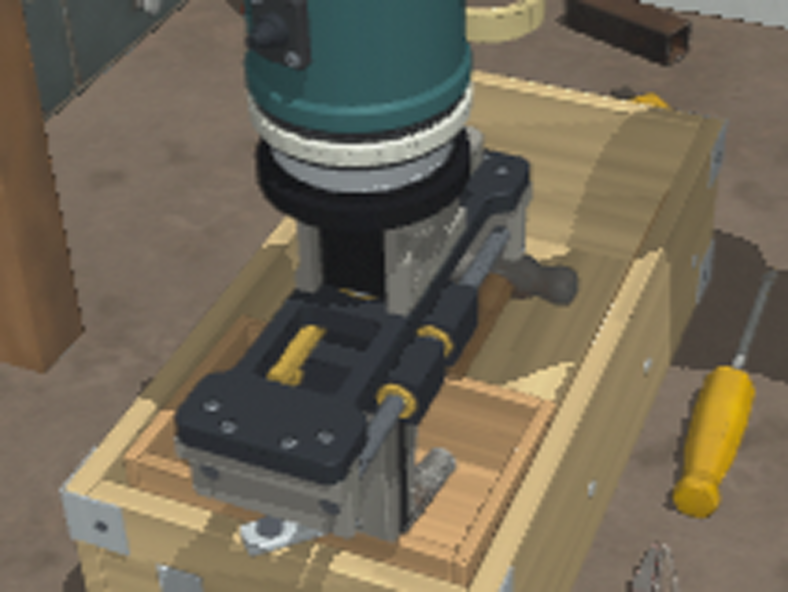

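The side crop shows the bar already turned (short end at (265,538)), with the finger at (395,530) behind the knob. I'll push on towards −y and +x.

Emit:
servo_tool --plan '[0,-0.004,-0.004,0,0,0,-0.008,-0.007,0,0,0,-0.012,-0.011,0,0,0,-0.016,-0.016,0,0,0,-0.02,-0.021,0,0,0,-0.024,-0.025,0,0,0,-0.028,-0.028,0,0,0,-0.028,-0.028,0,0]'

```text
time_s: 8.77
tcp_pos: [0.5166, 0.171, 0.1356]
eef_rot: [0.031, 3.141, -0.001]
wrist_force: [-0.5, 0.2, -0.5]
gripper_width: 0.007
grip_force: 0.0
```

Emit:
servo_tool --plan '[0,-0.001,0,0,0,0,-0.002,0,0,0,0,-0.002,0,0,0]'

```text
time_s: 9.02
tcp_pos: [0.5176, 0.1722, 0.1355]
eef_rot: [-0.028, -3.141, 0.0]
wrist_force: [0.5, -0.2, -0.1]
gripper_width: 0.008
grip_force: 0.1
```

Emit:
servo_tool --plan '[0,0.01,0,0,0,0,0.02,0,0,0,0,0.02,0,-0.03,0,0,0.02,0,-0.065,0,0,0.02,-0.035,-0.08,0,0,0.02,-0.07,-0.08,0,0,0.02,-0.105,-0.08,0,0,0.02,-0.14,-0.08,0]'

```text
time_s: 9.68
tcp_pos: [0.4939, 0.0318, 0.2161]
eef_rot: [0.026, 3.141, 0.001]
wrist_force: [0.5, 0.0, -0.1]
gripper_width: 0.005
grip_force: 0.0
```

Emit:
servo_tool --plan '[0,0,-0.035,0,0,0,0,-0.07,0,0,0,0,-0.105,0,0,0,0,-0.14,0,0,0,0,-0.14,0,0,0,0,-0.14,0,0]'

```text
time_s: 10.18
tcp_pos: [0.4915, -0.1086, 0.2156]
eef_rot: [-0.034, -3.141, -0.0]
wrist_force: [0.1, -0.0, 0.1]
gripper_width: 0.003
grip_force: 0.0
```

Run:
```python
from h import *
go()
f=grab_frame('side');g=grab_frame('top')
a=cv2.resize(f["pixels"][210:330,200:360,::-1],None,fx=3.5,fy=3.5,interpolation=2)[:, :400]
a=cv2.resize(f["pixels"][210:330,200:360,::-1],(400,300),interpolation=2);b=cv2.resize(g["pixels"][165:285,195:355,::-1],(400,300),interpolation=2)
cv2.imwrite('pics/end.png',np.hstack([a,b]))
```

```text
t 10.1833 tcp [ 0.4915 -0.1086  0.2156] ty [0.022 1.   ] tz [-0.  0. -1.] w 0.0 F [ 0.1 -0.   0.1]
```

View pics/end.png

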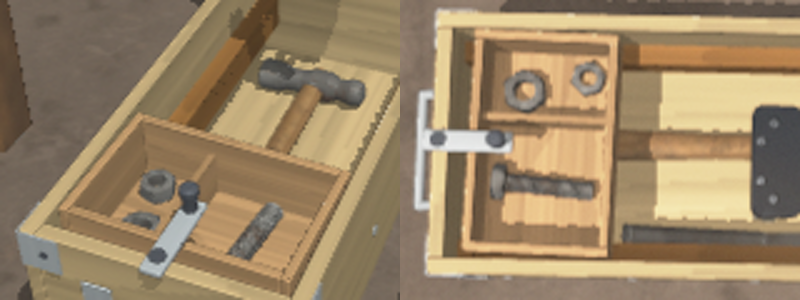

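The end picture shows the bar fully across the till rim: pivot at (437,139), knob at (495,139), in line with the crate's y. The till is level, and the nuts and bolt are still in it.

```bash
python3 -c "
from bench import finish_job
print(finish_job())"
```

```text
the job is handed in; nothing more can be done
None
```

The job is handed in: the till sits level in the notches, the turn-button's bar is fully across its rim, the nuts and bolt are still in the till, and the hand is clear; the hand-in call returned no verdict.

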